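# Tip the blue carrier out at the inspection station

## Task

The ball in the blue carrier has passed inspection: push the blue carrier over the red edge stop so that it falls onto its side, mouth towards the black tray, and its white ball rolls out into the tray. Tip it over the stop, do not pick the carrier up, and leave it lying there. Leave the yellow carrier standing where it is.

Things in the scene. Friction and masses are not known exactly. Their poses are not given: they have to be found in the camera images.
- blue_carrier: Blue open box, 0.24-0.39 kg, 60 (x) x 90 (y) x 110 mm high, walls 4 mm, loose on the ledge, 2-12 mm short of the stop, nearly square to it. Origin: centre of underside; z to its mouth, x to the tray. A push at the middle of its robot-side face, 20-30 mm below the rim, under 10 N, towards the tray, slides it to the stop and tips it; past about 55 degrees (90 mm of push) it falls over by itself.
- blue_ball_center (a point): Centre of the loose white ceramic bearing ball, 30 mm in diameter, 45 g, inside the blue carrier.
- yellow_carrier: Yellow box of the same size and frame as the blue one, with a ball of its own, standing at the other place on the ledge, centres 145 to 195 mm apart along the stop (left and right vary). A bystander.
- station: Fixed tipping station. Origin: on the bench under the middle of the red stop's robot-side face; x runs from ledge over stop to tray, z up. Ledge: x -130 to 0 mm, top 35 mm above the bench. Red stop bar: x 0 to 8, top at 41 mm, full width. Black tray: x 8 to 215, y -180 to 180, floor at 5 mm, steel side and far walls up to 40 mm.

How it is judged:
By the outcome, as a careful person would: the job done as asked, in the order asked, and still so for the second after the job is handed in, with the robot touching nothing.
It also fails if it takes over 32 s, if anything falls off the work surface, if the arm or the gripper's body presses on something with over 40 N, if the wrist force passes 120 N, or if a joint passes its speed limit or range.

## Robot

A 7-joint arm with a two-finger parallel gripper is mounted at the origin on the work surface. World frame = base frame: x ahead of the robot, y to its left, z up, the work surface at z = 0. Lengths are in m, angles in rad, forces in N, time in s.
With the tool pointing down it reaches from about 0.4 to 0.85 m from the base axis. Payload 10.4 kg.
Tool frame: the origin (TCP) lies at the centre of the arm's flange, where the gripper is bolted on; the fingertips stand 173 mm ahead of it and the grasp point (between the pads) lies 155 mm ahead of it; z points along the fingers, y is the line along which they close (so a half turn about z gives the same grasp; the last joint's range is limited). The gripper opens to 85 mm and grips with 20 to 120 N. Pads are 22 mm wide; open, the fingers measure 114 mm over their backs; the gripper's body (76 mm by 85 mm) begins 54 mm behind the grasp point. The pads swing forward as they close: fully open they stand 13 mm farther back than shut.
Start: joints at [1.089, 0.332, -0.065, 1.46, 0.022, 1.35, -0.088], TCP at [0.277, -0.56, 0.405] pointing down, gripper open.
Joint ranges: [-2.6, 2.6], [-0.5, 2.12], [-1.47, 1.34], [0.16, 2.42], [-1.27, 4.41], [0.06, 2.06], [-2.6, 2.6]. Speed limits (rad/s): [2.22, 2.22, 2.79, 2.79, 3.14, 3.14, 3.14].

## Interface

Orientations are given as a unit quaternion [x, y, z, w].
In Python, from workcell import manip, viewer, finder gives the robot as it stands.
- The arm moves only by the tool arm_command, never from a script. Its argument "plan" is a list of rows, each an object with "dp": the shift along the tool's x, y, z in mm, a list of three; "spin": the turn about the tool's z in rad. A call has 1 to 5 rows; each row shifts and turns the commanded pose from where the row before left it, along the tool's axes as they then stand; what a row does not reach is not made up. A row lasts 1/10 s, in which the tool goes at most 50 mm and 8.59 degrees, less where a joint would pass 70% of its speed; a pose out of reach is approached as far as the arm can. A call is refused whole if a number of a shift passes 50 or a number of a turn 0.15, either way. A call with a gripper value outside its range is refused whole. "grip" is the closure, from -1 (fully open) to 1 (shut), set as the call begins (left out, the last holds). The fingers move at their own pace and stop on an object; "newtons" is the grip in N (left out, the last holds). Time passes only in rows, so rows that do not move let the fingers close. It gives the time, the measured TCP pose, the force, the opening and the grip force at its end, in the units of the state.
- manip.get_obs(): the state, without advancing time (a new reading comes with each control period).
- viewer.camera(name): name is "scene" or "top" or "wrist"; returns the picture (480x640x3 uint8, blue, green, red); there is no depth.
- viewer.camera_params(name): a dict with "vertical_fov" (degrees; the focal length in pixels is half the picture's height over the tangent of half this angle, whatever the lens; pixels are square), "cx", "cy" (the principal point, pixels), "k1" (the pictures are not rectified: a ray, as slopes to the right and down, at radius r is drawn at 1 + k1 r^2 times it, then the intrinsics apply), "R" (3x3) and "t" (3): a world point X has camera coordinates R X + t; the wrist camera has in their place "T_tool_cam" (4x4, takes a point from camera to tool coordinates, whose origin is the TCP and whose axes are the flange's). Camera axes: x right, y down, z forward; pixel columns grow to the right and rows downward; lengths in m; the calibration is good to about 2 mm. A picture is of the moment at which its call begins: read the wrist's pose just before it. camera_params takes no time and is no camera call.
- manip.hand_in(): hands the job in; it is judged then, once.
Trained networks look in the newest picture that a camera, given by its name, has taken for a name from the list of things; names that differ only in an ending like _2 or _b are one class to them, and where a whole thing is asked for, a point or a joint stands for the part that bears it (a point fixed in the world has none). Each returns a list of dicts, best first, with "score" (0 to 1); they miss things now and then, are a little off and sometimes report something else, mostly with a low value. They report only what shows in the picture. A call takes as long as a camera call.
- finder.find_in(camera, thing): "position" ([x, y, z] in m, in world coordinates, good to about 4 mm: the middle of the surface that is visible of it).
The state is a dict: "clock": time; "joint_pos": joint angles; "joint_velocities": joint speeds; "tau": joint torques, N m; "position": TCP position; "ee_rot": TCP orientation; "ft_force": force on the tool from outside, world axes, zero at the start; "torque": the same for the moment, N m; "grip_width": opening from 0.0 (shut) to 1.0 (fully open); "grasp_force": force on a finger pad.
Only numpy, scipy, OpenCV 4.12 (cv2) and the standard library are available. Lean on these libraries where they do the work, as an engineer would, in place of code of your own. Each camera call takes 0.05 s, during which the arm holds its last target. There are 200 camera calls.

## Working session

There is one attempt and no reset: what is moved stays moved. The work goes in short steps, Python scripts to look and compute and a tool call to move; the robot and the scene stay as the last step left them, time stands still between calls to the robot, and variables do not carry over. Pictures are saved under pics/ and viewed, at most 10 in all, crops included, and the job is handed in when it is done.

Besides the shell and the picture viewer there is one more tool, called after "Request:" as name([rows], argument=value, ...), one row to a line, values as JSON. arm_command: Moves the arm, as the interface text tells. Its arguments: {"type":"object","properties":{"plan":{"type":"array","items":{"type":"object","properties":{"dp":{"type":"array","items":{"type":"number"}},"spin":{"type":"number"}}}},"grip":{"type":"number"},"newtons":{"type":"number"}},"required":["plan"]}

```bash
mkdir -p pics
python3 - <<'E'
from workcell import manip, viewer, finder
import cv2,numpy as np
o=manip.get_obs(); print(o)
a=viewer.camera("scene"); b=viewer.camera("top")
cv2.imwrite("pics/s.png",a);cv2.imwrite("pics/t.png",b)
for c in("scene","top"):
  print(c,{k:np.round(v,4).tolist() for k,v in viewer.camera_params(c).items()})
  for t in("blue_carrier","yellow_carrier","station","blue_ball_center"):
    print(c,t,[(np.round(d["position"],4).tolist(),round(d["score"],2)) for d in finder.find_in(c,t)][:3])
E
```

```text
{'clock': 0.0, 'joint_pos': array([ 1.08943173,  0.33286087, -0.06467787,  1.4609645 ,  0.02152222,
        1.34988517, -0.08847387]), 'joint_velocities': array([-0.0004844 ,  0.00213864, -0.00208025,  0.00169609,  0.00012882,
        0.00013287, -0.00185671]), 'tau': array([-4.76355999e-04, -6.25447726e+01,  4.89220256e-02, -3.91604233e+01,
        1.60232565e-02,  1.00310732e-02, -1.21229823e-05]), 'position': array([ 0.27672154, -0.5602508 ,  0.40391147]), 'ee_rot': array([ 9.73805693e-01,  2.27380655e-01, -1.61440683e-04, -6.95179457e-04]), 'ft_force': array([ 0.57097285, -0.11223103, -0.27737273]), 'torque': array([-0.00206339,  0.09495928,  0.02123875]), 'grasp_force': 0.0, 'grip_width': 1.0003924502775716}
scene {'vertical_fov': 50.1357, 'cx': 326.2915, 'cy': 238.8224, 'k1': 0.0096, 'R': [[-0.8089, 0.5878, 0.012], [0.3249, 0.464, -0.8241], [-0.49, -0.6628, -0.5663]], 't': [0.438, -0.1337, 0.9947]}
scene blue_carrier [([0.5859, -0.0005, 0.1126], 0.68)]
scene yellow_carrier [([0.6188, 0.1507, 0.1112], 0.63)]
scene station [([0.7207, 0.095, 0.0082], 0.61)]
scene blue_ball_center []
top {'vertical_fov': 42.6329, 'cx': 306.6144, 'cy': 241.8399, 'k1': 0.0375, 'R': [[-0.006, -1.0, 0.0022], [-0.9972, 0.0058, -0.0749], [0.0749, -0.0026, -0.9972]], 't': [0.0443, 0.5625, 0.7648]}
top blue_carrier [([0.5745, -0.0306, 0.0734], 0.71)]
top yellow_carrier [([0.6141, 0.1319, 0.0866], 0.78)]
top station [([0.6936, 0.034, 0.006], 0.92)]
top blue_ball_center [([0.5573, -0.0421, 0.0659], 0.73)]
```

View pics/t.png

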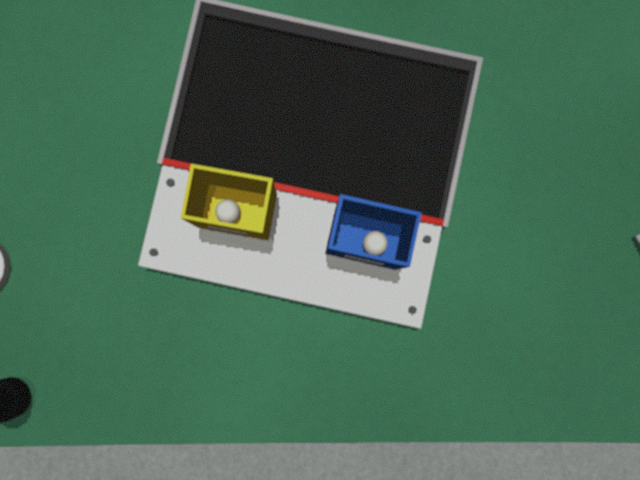

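View pics/s.png

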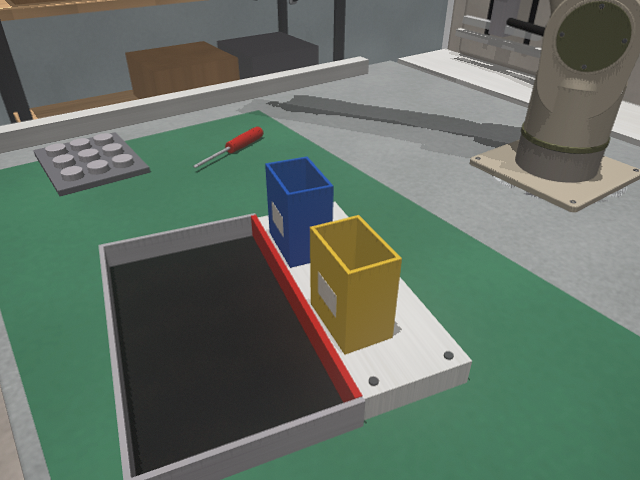

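The top view shows the blue carrier's rim corners at about (341,195), (420,212), (408,268) and (328,252). The red stop runs from (163,161) to (443,222), and the yellow carrier stands to the left at (228,200). The scene view agrees: both carriers are upright.

```bash
cat > h.py <<'E'
import numpy as np,cv2
from workcell import viewer
def px2w(uv,z,cam="top"):
    p=viewer.camera_params(cam); f=240/np.tan(np.radians(p["vertical_fov"]/2))
    R=np.array(p["R"]);t=np.array(p["t"]);C=-R.T@t
    out=[]
    for u,v in uv:
        d=np.array([(u-p["cx"])/f,(v-p["cy"])/f]);s=d.copy()
        for _ in range(10): s=d/(1+p["k1"]*(s@s))
        r=R.T@np.array([s[0],s[1],1]); out.append(C+r*(z-C[2])/r[2])
    return np.array(out)
E
python3 - <<'E'
from h import *
np.set_printoptions(precision=4,suppress=True)
st=px2w([(163,161),(443,222)],.041)
d=st[0]-st[1];yaw=np.arctan2(-d[0],d[1]);print("stop",st[:,:2],yaw,np.linalg.norm(d))
b=px2w([(341,195),(420,212),(408,268),(328,252)],.145);print(b[:,:2],b.mean(0))
e=b[0]-b[1];print("yaw blue",np.arctan2(-e[0],e[1]),[np.linalg.norm(b[i]-b[i-1]) for i in range(4)])
y=px2w([(191,165),(273,179),(266,236),(183,219)],.145);print(y[:,:2],y.mean(0))
c,s=np.cos(yaw),np.sin(yaw);o=st.mean(0)
for m in(b,y): print("in station",[( (q-o)[0]*c+(q-o)[1]*s, -(q-o)[0]*s+(q-o)[1]*c) for q in m])
from workcell import manip
o=manip.get_obs();from scipy.spatial.transform import Rotation as Ro
print(Ro.from_quat(o["ee_rot"]).as_matrix())
print(viewer.camera_params("wrist"))
E
```

```text
stop [[ 0.664   0.2204]
 [ 0.5851 -0.1291]] -0.22189359585225155 0.3583624652504327
[[ 0.6041  0.0038]
 [ 0.585  -0.0812]
 [ 0.5247 -0.0672]
 [ 0.5424  0.0184]] [ 0.5641 -0.0315  0.145 ]
yaw blue -0.22024435440910795 [np.float64(0.06336885260342796), np.float64(0.08709172999812342), np.float64(0.06191116343244998), np.float64(0.0873544651797627)]
[[0.6377 0.166 ]
 [0.622  0.0773]
 [0.56   0.085 ]
 [0.5789 0.1742]] [0.5996 0.1256 0.145 ]
in station [(np.float64(-0.01074809920040576), np.float64(-0.04533802047123185)), (np.float64(-0.010604463975052374), np.float64(-0.13242963202474525)), (np.float64(-0.07251427677646591), np.float64(-0.1320206864862395)), (np.float64(-0.07411354422448842), np.float64(-0.04468086206191362))]
in station [(np.float64(-0.013659562157713134), np.float64(0.12032355074018447)), (np.float64(-0.00947280135144528), np.float64(0.030297342124588494)), (np.float64(-0.07156099944863782), np.float64(0.02414411478880299)), (np.float64(-0.07279136849894509), np.float64(0.11536588181613869))]
[[ 0.8966  0.4428 -0.    ]
 [ 0.4428 -0.8966 -0.0001]
 [-0.      0.     -1.    ]]
{'vertical_fov': 67.58102458668185, 'cx': 315.3882437389646, 'cy': 238.5195762536825, 'k1': -0.027853964301705295, 'T_tool_cam': array([[-0.0009, -0.9559, -0.2935,  0.0744],
       [ 1.    , -0.001 ,  0.0003,  0.0005],
       [-0.0006, -0.2935,  0.9559,  0.0312],
       [ 0.    ,  0.    ,  0.    ,  1.    ]])}
```

Request:
arm_command([
  {"dp":[0,0,0],"spin":0.136},
  {"dp":[0,0,0],"spin":0.136},
  {"dp":[0,0,0],"spin":0.136},
  {"dp":[0,0,0],"spin":0.136},
  {"dp":[0,0,0],"spin":0.136},
], grip=1, newtons=40)

```text
clock: 1.0
position: [0.2768, -0.5604, 0.4047]
ee_rot: [0.994, -0.113, 0.0, 0.0]
ft_force: [0.8, 0.5, -0.0]
grip_width: 0.145
grasp_force: 0.0
```

Request:
arm_command([
  {"dp":[5,-40,0],"spin":0},
  {"dp":[5,-40,0],"spin":0},
  {"dp":[5,-40,0],"spin":0},
  {"dp":[5,-40,0],"spin":0},
  {"dp":[5,-40,0],"spin":0},
])

```text
clock: 1.5
position: [0.3454, -0.3691, 0.4049]
ee_rot: [0.994, -0.11, 0.0, 0.0]
ft_force: [0.3, -0.1, 0.6]
grip_width: -0.001
grasp_force: 0.0
```

Request:
arm_command([
  {"dp":[5,-40,0],"spin":0},
  {"dp":[5,-40,0],"spin":0},
  {"dp":[5,-40,0],"spin":0},
  {"dp":[5,-40,0],"spin":0},
  {"dp":[5,-40,0],"spin":0},
])

```text
clock: 2.0
position: [0.4136, -0.1794, 0.405]
ee_rot: [0.994, -0.11, 0.0, 0.0]
ft_force: [0.6, 0.6, 1.2]
grip_width: -0.004
grasp_force: 0.0
```

Request:
arm_command([
  {"dp":[5,-44,0],"spin":0},
  {"dp":[5,-44,0],"spin":0},
  {"dp":[5,-44,0],"spin":0},
  {"dp":[5,-42,0],"spin":0},
  {"dp":[0,0,0],"spin":0},
])

```text
clock: 2.5
position: [0.4719, -0.01, 0.4051]
ee_rot: [0.994, -0.106, 0.001, -0.001]
ft_force: [0.0, 0.1, -0.3]
grip_width: -0.001
grasp_force: 0.0
```

Run:
```python
from h import *
from workcell import manip,finder
from scipy.spatial.transform import Rotation as Ro
o=manip.get_obs(); a=viewer.camera("wrist"); cv2.imwrite("pics/w.png",a); cv2.imwrite("pics/s2.png",viewer.camera("scene"))
print(o["position"],Ro.from_quat(o["ee_rot"]).as_matrix()[:,0],o["clock"])
# projected predictions in wrist image: blue rim corners
p=viewer.camera_params("wrist");T=np.eye(4);T[:3,:3]=Ro.from_quat(o["ee_rot"]).as_matrix();T[:3,3]=o["position"];W=np.linalg.inv(T@p["T_tool_cam"])
f=240/np.tan(np.radians(p["vertical_fov"]/2))
for X in [(0.6041,.0038,.145),(.585,-.0812,.145),(.5247,-.0672,.145),(.5424,.0184,.145)]:
    c=W[:3,:3]@X+W[:3,3];s=c[:2]/c[2];s=s*(1+p["k1"]*(s@s));print(f*s+[p["cx"],p["cy"]])
```

```text
[ 0.47186453 -0.00998985  0.40511886] [ 9.77370162e-01 -2.11534057e-01  9.53183626e-04] 2.5
[242.67363163  36.51400232]
[394.22638401  37.6562865 ]
[386.93417127 147.92622621]
[246.36056462 149.36027565]
```

View pics/w.png

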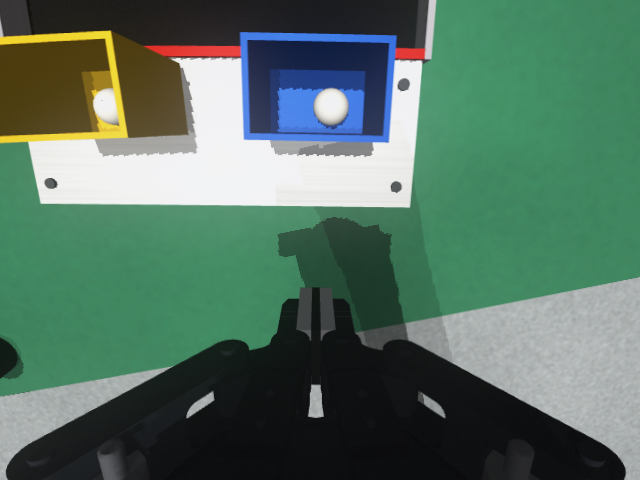

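The wrist view shows the blue rim at about u 243–396, v 33–141. It is centred on the shut fingers (u≈316) and square to them, so I'll lower and push.

Request:
arm_command([
  {"dp":[0,0,38],"spin":0.008},
  {"dp":[0,0,38],"spin":0},
  {"dp":[5,0,38],"spin":0},
  {"dp":[10,0,0],"spin":0},
  {"dp":[10,0,0],"spin":0},
])

```text
clock: 3.1
position: [0.4962, -0.0226, 0.2916]
ee_rot: [0.993, -0.115, -0.0, 0.0]
ft_force: [0.5, 0.6, 0.3]
grip_width: 0.001
grasp_force: 0.0
```

Request:
arm_command([
  {"dp":[8,0,0],"spin":0},
  {"dp":[6,0,0],"spin":0},
  {"dp":[5,0,0],"spin":0},
  {"dp":[5,0,0],"spin":0},
  {"dp":[5,0,0],"spin":0},
])

```text
clock: 3.6
position: [0.524, -0.028, 0.2911]
ee_rot: [0.993, -0.114, 0.0, 0.0]
ft_force: [-0.1, 0.5, -0.5]
grip_width: -0.001
grasp_force: 0.0
```

Request:
arm_command([
  {"dp":[4,0,0],"spin":0},
  {"dp":[4,0,0],"spin":0},
  {"dp":[4,0,0],"spin":0},
  {"dp":[4,0,0],"spin":0},
  {"dp":[4,0,0],"spin":0},
])

```text
clock: 4.1
position: [0.5434, -0.0326, 0.2908]
ee_rot: [0.993, -0.114, 0.0, 0.0]
ft_force: [-1.5, 0.5, 1.8]
grip_width: -0.002
grasp_force: 1.0
```

Request:
arm_command([
  {"dp":[-10,0,0],"spin":0},
  {"dp":[0,-6,0],"spin":0},
  {"dp":[0,0,0],"spin":0},
])

```text
clock: 4.4
position: [0.5344, -0.0234, 0.2908]
ee_rot: [0.994, -0.114, 0.0, -0.0]
ft_force: [-0.6, 1.3, -0.4]
grip_width: 0.0
grasp_force: 0.7
```

Run:
```python
from h import *
from workcell import manip
o=manip.get_obs(); a=viewer.camera("wrist"); cv2.imwrite("pics/w2.png",a)
print(o["position"],o["ee_rot"],o["ft_force"])
```

```text
[ 0.53438458 -0.02341619  0.29075186] [ 9.93503666e-01 -1.13800111e-01  5.97988556e-06 -1.08971072e-05] [-0.59635062  1.29156961 -0.40870167]
```

View pics/w2.png

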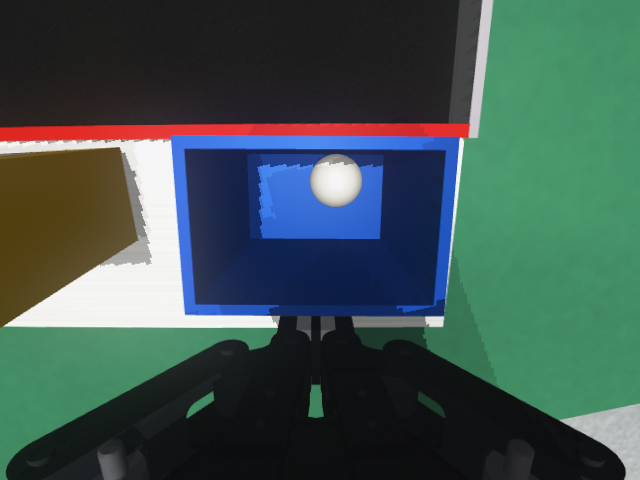

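The carrier is centred on the fingers (rim u 183–445), square to them and close to the stop. Next comes the tipping push.

Request:
arm_command([
  {"dp":[6,0,0],"spin":0},
  {"dp":[6,0,0],"spin":0},
  {"dp":[5,0,0],"spin":0},
  {"dp":[5,0,0],"spin":0},
  {"dp":[5,0,0],"spin":0},
])

```text
clock: 4.95
position: [0.5616, -0.0308, 0.2907]
ee_rot: [0.993, -0.114, 0.0, -0.0]
ft_force: [-0.5, 0.5, 0.4]
grip_width: -0.0
grasp_force: 0.6
```

Request:
arm_command([
  {"dp":[5,0,0],"spin":0},
  {"dp":[5,0,0],"spin":0},
  {"dp":[5,0,0],"spin":0},
  {"dp":[5,0,0],"spin":0},
  {"dp":[5,0,0],"spin":0},
])

```text
clock: 5.45
position: [0.5858, -0.0364, 0.2906]
ee_rot: [0.993, -0.114, -0.0, 0.0]
ft_force: [-0.5, 0.6, -0.7]
grip_width: 0.002
grasp_force: 0.0
```

Run:
```python
from h import *
from workcell import manip
o=manip.get_obs(); a=viewer.camera("scene"); cv2.imwrite("pics/s3.png",a)
print(o["position"],o["ee_rot"],o["ft_force"])
```

```text
[ 0.58577111 -0.0363813   0.29062773] [ 9.93432606e-01 -1.14418776e-01 -8.87885810e-06  2.11320786e-05] [-0.45670406  0.64501727 -0.65293347]
```

View pics/s3.png

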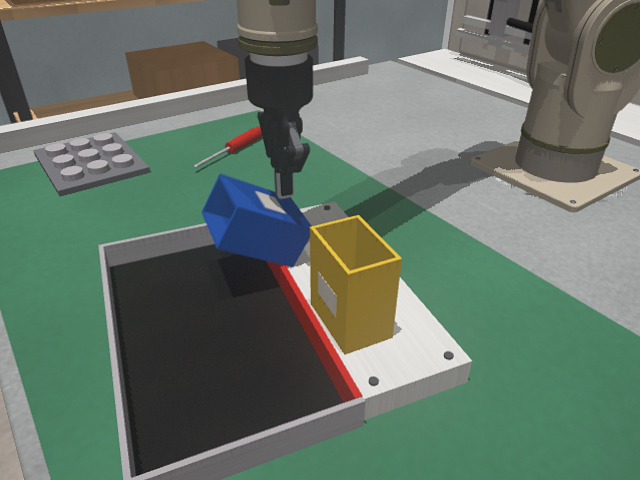

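The carrier leans about 60° over the stop, around (255,220), and the yellow one is untouched. I'll hold to see whether it falls by itself.

Request:
arm_command([
  {"dp":[4,0,0],"spin":0},
  {"dp":[4,0,0],"spin":0},
  {"dp":[0,0,0],"spin":0},
  {"dp":[0,0,0],"spin":0},
  {"dp":[0,0,0],"spin":0},
])

```text
clock: 6.0
position: [0.5931, -0.038, 0.2907]
ee_rot: [0.993, -0.114, -0.0, 0.0]
ft_force: [0.8, 0.6, -0.1]
grip_width: 0.003
grasp_force: 0.0
```

Run:
```python
from h import *
from workcell import manip
o=manip.get_obs(); a=viewer.camera("scene"); cv2.imwrite("pics/s4.png",a)
print(o["position"],o["ft_force"])
```

```text
[ 0.59306118 -0.03796763  0.29073026] [ 0.84290647  0.6096797  -0.13482771]
```

View pics/s4.png

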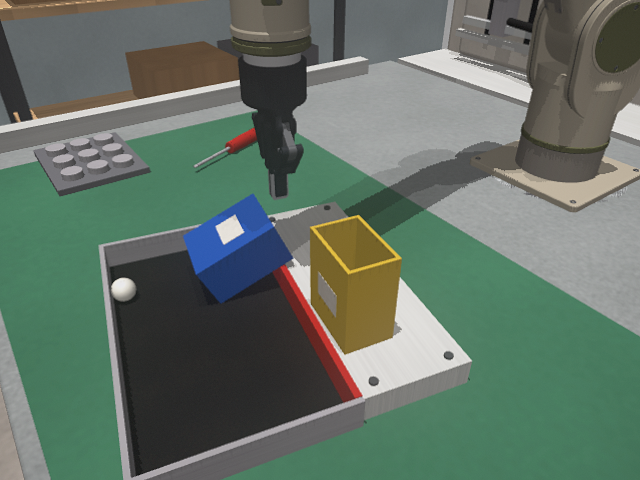

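The carrier has fallen onto its side across the stop (240,245), the ball is in the tray (123,290) and yellow is still standing. I'll lift the arm clear and let everything settle.

Request:
arm_command([
  {"dp":[-10,0,-30],"spin":0},
  {"dp":[-20,0,-40],"spin":0},
  {"dp":[-40,0,-30],"spin":0},
  {"dp":[-40,0,0],"spin":0},
  {"dp":[-30,0,0],"spin":0},
])

```text
clock: 6.55
position: [0.455, -0.0055, 0.3916]
ee_rot: [0.993, -0.114, 0.001, 0.0]
ft_force: [1.2, 0.6, 0.1]
grip_width: 0.001
grasp_force: 0.0
```

Request:
arm_command([
  {"dp":[0,0,0]},
  {"dp":[0,0,0]},
  {"dp":[0,0,0]},
  {"dp":[0,0,0]},
  {"dp":[0,0,0]},
])

```text
invalid input at $.plan[0]: expected keys dp, spin
```

Request:
arm_command([
  {"dp":[0,0,0]},
  {"dp":[0,0,0]},
  {"dp":[0,0,0]},
  {"dp":[0,0,0]},
  {"dp":[0,0,0]},
])

```text
invalid input at $.plan[0]: expected keys dp, spin
```

Run:
```python
from h import *
a=viewer.camera("scene"); b=viewer.camera("top")
cv2.imwrite("pics/f.png",cv2.resize(np.hstack([a,b]),(800,300)))
```

```text
(no output)
```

View pics/f.png

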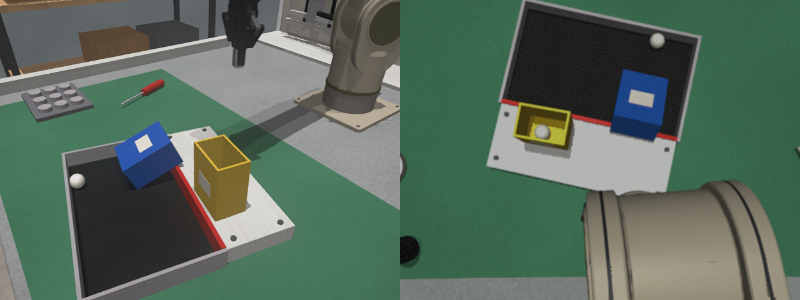

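Both views confirm it: blue lies over the stop with its mouth to the tray, the ball is by the far wall and yellow is standing with its own ball. I'll wait a moment, then hand in.

Request:
arm_command([
  {"dp":[0,0,0],"spin":0},
  {"dp":[0,0,0],"spin":0},
  {"dp":[0,0,0],"spin":0},
  {"dp":[0,0,0],"spin":0},
  {"dp":[0,0,0],"spin":0},
])

```text
clock: 7.15
position: [0.4572, -0.0063, 0.3905]
ee_rot: [0.993, -0.114, -0.0, -0.0]
ft_force: [0.1, -0.3, -0.1]
grip_width: -0.001
grasp_force: 0.0
```

Request:
arm_command([
  {"dp":[0,0,0],"spin":0},
  {"dp":[0,0,0],"spin":0},
  {"dp":[0,0,0],"spin":0},
  {"dp":[0,0,0],"spin":0},
  {"dp":[0,0,0],"spin":0},
])

```text
clock: 7.65
position: [0.4568, -0.0062, 0.3907]
ee_rot: [0.993, -0.114, 0.0, 0.0]
ft_force: [-0.1, -0.0, 0.5]
grip_width: 0.001
grasp_force: 0.0
```

Run:
```python
from workcell import manip,viewer,finder
viewer.camera("top")
for t in("blue_ball_center","blue_carrier","yellow_carrier"): print(t,[(d["position"],d["score"]) for d in finder.find_in("top",t)][:2])
print(manip.hand_in())
```

```text
blue_ball_center [([0.7909, -0.0995, 0.0331], 0.8)]
blue_carrier [([0.6398, -0.0495, 0.0804], 0.7)]
yellow_carrier [([0.6106, 0.1301, 0.0876], 0.7)]
the job is handed in; nothing more can be done
None
```

The job is handed in at about 8 s: the blue carrier lies on its side over the stop with its mouth to the tray, its ball is in the tray, the yellow carrier was not touched and still stands, and the arm is clear; no verdict came back.

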